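Open the combination padlock on the spares locker and hold it up

TASK

The padlock on the spares locker has all but its last number dialled: turn the dial clockwise, feeling the clicks, until its long white line stands at the black index mark beside the shackle, then pull the padlock's body away from the staple so that the shackle comes fully open. Unhook the open lock from the staple without disturbing the other things lying about, and finish with the gripper holding it up level, dial on top and still open, well clear above the locker (about 15 cm over its top); do not put it down or let go.

Things in the scene. Friction and masses are not known exactly. Their poses are not given: they have to be found in the camera images.
- locker: Low teak spares locker, fixed to the table, 340 (x) by 400 (y) by 85 mm high, flush hatch in the rear half of its top. Origin: centre of its underside; flat top at z = 85 mm; x points from the padlock's side to the hatch hinges, z up. Its place and yaw differ each time.
- staple (a point): Point on the locker's top midway between the staple's two feet, axes as the locker's. The staple is an upright arch of 5 mm round steel bar in the locker's y-z plane: feet 23 mm apart along y (centres), 18 mm clear inside; outer top 31.5 mm, inner top 26.5 mm above the locker's top. It stands round the shackle's +y leg, one foot inside the shackle.
- lock: Brass padlock, 0.45 to 0.6 kg, lying on the locker's top, dial up. Body 60 (x) by 54 (y) by 26 mm (z). Origin: centre of the body's underside; x points to the shackle and the index mark (within 3 degrees of the locker's x), z up. The staple is 40 to 50 mm ahead of the origin at first: pull the body to -x; after 10 to 20 mm the bow meets the staple and, if the dial is set, the shackle slides out.
- dial (a joint): Turn of the dial, rad, positive anticlockwise from above. 0: long white line at the index mark; the shackle can open within 0.15 of it. 16 clicks a turn, 0.393 apart; let go, the dial settles in the nearest click. About 0.02 N m to turn. Starts 2 to 6 clicks anticlockwise of the mark (0.8 to 2.4); turn it clockwise, regripping if need be. Free once the shackle is open.
- dial_grip (a point): Point on the dial's axis at half height of its knob: in the lock's frame x = -4, y = 0, z = 38 mm. The knob is a round black grip, 25 mm in diameter, from z = 30 to 46 mm, on a flat 43 mm skirt with white ticks; the long white line runs out along the skirt and over the knob's top. Hold nothing else and the whole lock may swing some degrees with the dial; it stays usable.
- shackle (a joint): How far the shackle is drawn out of the body, m: 0 shut, 0.016 fully open (end stop). It only slides (no swivel), with 3 N of friction, and stays where it is left. Locked shut unless the dial is set.
- bow (a point): Centre of the shackle's bar at the crown of its bow, moving with the shackle; axes as the lock's. Shackle of 8 mm round steel, bar at z = 13 mm, two legs along x at y = +16.5 and -16.5 mm, joined by a half-round bow. Crown at x = 68.5 mm in the lock's frame when shut, 84.5 mm when open.
- gap (a point): Middle of the gap that opens at the +y leg when the shackle is fully drawn: lock's frame x = 36, y = 16.5, z = 13 mm, between the body's face (x = 30) and the leg's end (x = 42). Push the body to +x until the gap is at the staple (staple at x = 36 mm): the leg is then out of the arch and the lock lifts straight up.
- burner_cap: Black steel burner cap, 72 mm across, 14 high, on the hatch. Origin: centre of its underside. Leave alone.
- wrench_small: Steel spanner 130 mm long, on the hatch. Origin: centre of its underside. Leave alone.
- cooker_knob: Black cooker knob, 42 mm across, 29 high, on the locker's top beyond the lock's +y side. Origin: centre of its underside. Leave alone.
- brass_union: Brass pipe union, 28 mm across, 28 high, on the locker's top beyond the lock's -y side. Origin: centre of its underside. Leave alone.
- mug: White mug, 92 mm high, on the table to the left. Origin: centre of its underside. Leave alone.
- burner_ring: Aluminium burner ring, 92 mm across, 22 high, on the table to the left. Origin: centre of its underside. Leave alone.
- wrench_big: Steel spanner 200 mm long, on the table to the right. Origin: centre of its underside. Leave alone.
- screwdriver: Screwdriver 200 mm long, on the table to the right. Origin: centre of its underside. Leave alone.
Things that resemble listed ones, but are neither listed nor needed, are in the scene too. Leave any blue look-alike of the lock alone.

How it is judged:
By the outcome, as a careful person would: the job done as asked, in the order asked, and still so for the second after the job is handed in, while the arm keeps its last pose, push and grip.
It also fails if it takes over 58 s, if anything falls off the work surface, if the arm or the gripper's body presses on something with over 40 N, if the wrist force passes 120 N, or if a joint passes its speed limit or range.

ROBOT

A 6-joint arm with a two-finger parallel gripper is mounted at the origin on the work surface. World frame = base frame: x ahead of the robot, y to its left, z up, the work surface at z = 0. Lengths are in m, angles in degrees, forces in N, time in s.
With the tool pointing down it reaches from about 0.4 to 0.825 m from the base axis. Payload 7 kg.
Tool frame: the origin (TCP) lies between the finger pads; the fingertips stand 19 mm ahead of it and the grasp point (between the pads) is the TCP (r.finger_overhang is the distance from the TCP to the fingertips, in m); z points along the fingers, y is the direction in which the jaws open and shut (so a half turn about z gives the same grasp; the last joint's range is limited). The gripper opens to 88 mm and grips with 3 to 60 N. Pads are 19 mm wide; open, the fingers measure 130 mm over their backs; the gripper's body (78 mm by 193 mm) begins 47 mm behind the grasp point.
Start: joints at [83.371, 20.546, 0.682, 0, -70.136, -16.507], TCP at [0.265, 0.621, 0.246] pointing down, gripper open.
Joint ranges: [-176.03, 176.03], [-82.01, 121.73], [-58.28, 71.71], [-173.87, 95.51], [-174.79, -0.11], [-173.66, 173.66]. Speed limits (degrees/s): [136.94, 136.94, 172.46, 180, 180, 180].

INTERFACE

Orientations are given as [roll, pitch, yaw] about the fixed x, y, z axes, in that order (R = Rz(yaw) Ry(pitch) Rx(roll)).
In Python, from plant import r, optics gives the robot as it stands. The module is installed in compiled form; this text tells all that it offers.
- The arm moves only by the tool step_arm, never from a script. Its argument "increments" is a list of rows, each an object of numbers: "tx", "ty", "tz": the shift along the world's x, y, z in mm; "ax", "ay", "az": the turn, a rotation vector about the world's x, y, z in degrees; "claw": the gripper command: -1 is shut, 1 is fully open, values between are in proportion. In form: [{"tx": .., "ty": .., "tz": .., "ax": .., "ay": .., "az": .., "claw": ..}, ...]. A call has 1 to 12 rows; each row shifts and turns the commanded pose from where the row before left it; what a row does not reach is not made up. A row lasts 1/10 s, in which the tool goes at most 50 mm and 8.59 degrees, less where a joint would pass 70% of its speed; a pose out of reach is approached as far as the arm can. A call with a gripper value outside its range is refused whole. The fingers move at their own pace and stop on an object; "newtons" is the grip in N (left out, the last holds). Time passes only in rows, so rows that do not move let the fingers close. It gives the time, the measured TCP pose, the force and the opening at its end, in the units of the state.
- r.get_state(): the state, without advancing time (a new reading comes with each control period).
- optics.capture(name): name is "scene" or "top"; returns a dict with "image" (400x640x3 uint8, blue, green, red), "depth" (400x640 float32, m along the optical axis (not along the pixel's ray), 0 where there is no reading), "fx", "fy", "cx", "cy" (pixels), "R" (3x3) and "t" (3): a world point X has camera coordinates R X + t. Camera axes: x right, y down, z forward; pixel columns grow to the right and rows downward; lengths in m; the calibration is good to about 2 mm. A picture is of the moment at which its call begins.
- r.close_job(): hands the job in, once; it reports no verdict.
The state is a dict: "time_s": time; "joints": joint angles; "qd": joint speeds; "joint_torque": joint torques, N m; "tcp_pos": TCP position; "eef_rot": TCP orientation; "contact_force": force on the tool from outside, world axes, zero at the start; "moment": the same for the moment, N m; "gripper_width": finger opening in m.
Only numpy, scipy, OpenCV 4.12 (cv2) and the standard library are available. Lean on these libraries where they do the work, as an engineer would, in place of code of your own. Each camera call takes 0.05 s, during which the arm holds its last target. There are 200 camera calls.

## Working session

There is one attempt and no reset: what is moved stays moved. The work goes in short steps, Python scripts to look and compute and a tool call to move; the robot and the scene stay as the last step left them, time stands still between calls to the robot, and variables do not carry over. Pictures are saved under pics/ and viewed, about 8 in all and at most 12, crops included, and the job is handed in when it is done.

Besides the shell and the picture viewer there is one more tool, called after "Call:" by a JSON object that holds its "method" and its "body". step_arm: Moves the arm, as the interface text tells. Its arguments: {"type":"object","properties":{"increments":{"type":"array","items":{"type":"object","properties":{"tx":{"type":"number"},"ty":{"type":"number"},"tz":{"type":"number"},"ax":{"type":"number"},"ay":{"type":"number"},"az":{"type":"number"},"claw":{"type":"number"}}}},"newtons":{"type":"number"}},"required":["increments"]}

```bash
mkdir -p pics; cat > h.py <<'E'
import numpy as np, cv2
from plant import r, optics
def cap(n): return optics.capture(n)
def ray(c,u,v,z):
    d=c["R"].T@np.array([(u-c["cx"])/c["fx"],(v-c["cy"])/c["fy"],1.]); o=-c["R"].T@c["t"]
    return o+d*(z-o[2])/d[2]
def proj(c,X):
    p=c["R"]@np.array(X)+c["t"]; return c["fx"]*p[0]/p[2]+c["cx"],c["fy"]*p[1]/p[2]+c["cy"]
def pts(c):
    v,u=np.mgrid[:400,:640]; d=c["depth"]
    P=np.stack([(u-c["cx"])/c["fx"]*d,(v-c["cy"])/c["fy"]*d,d],-1)
    return (P-c["t"])@c["R"]
E
python3 - <<'E'
from h import *
for n in("top","scene"):
    c=cap(n); cv2.imwrite(f"pics/{n}0.png",c["image"]); print(n,c["fx"],c["cx"],c["cy"],(-c["R"].T@c["t"]).round(3),c["R"].round(2).tolist())
print(r.get_state())
E
```

```text
top 502.27495803042837 322.1681668649202 202.04266577838712 [ 3.850e-01 -1.000e-03  1.621e+00] [[0.01, -1.0, 0.0], [-1.0, -0.01, -0.08], [0.08, -0.0, -1.0]]
scene 384.76021972655906 321.73012911448853 194.1915683434647 [0.831 0.556 1.005] [[-0.86, 0.51, 0.01], [0.41, 0.71, -0.57], [-0.3, -0.49, -0.82]]
{'time_s': 0.1, 'joints': array([ 8.33706652e+01,  2.05899203e+01,  6.38639649e-01, -1.72587707e-02,
       -7.01362145e+01, -1.65075431e+01]), 'qd': array([-0.03969065, -0.02790543,  0.15529351,  0.08573889, -0.02896771,
        0.01285172]), 'joint_torque': array([-2.46845695e-03, -5.84163237e+01,  2.93749398e+01,  7.01562837e+00,
        1.01862982e-02, -4.32853369e-05]), 'tcp_pos': array([0.26508419, 0.6203218 , 0.24468572]), 'eef_rot': array([ 1.79911501e+02, -9.30697273e-03, -2.31427474e+01]), 'contact_force': array([-0.92603282,  0.05405236, -1.4042936 ]), 'moment': array([-0.02961672,  0.03823829, -0.0541335 ]), 'gripper_width': 0.08766322519733016}
```

View pics/top0.png

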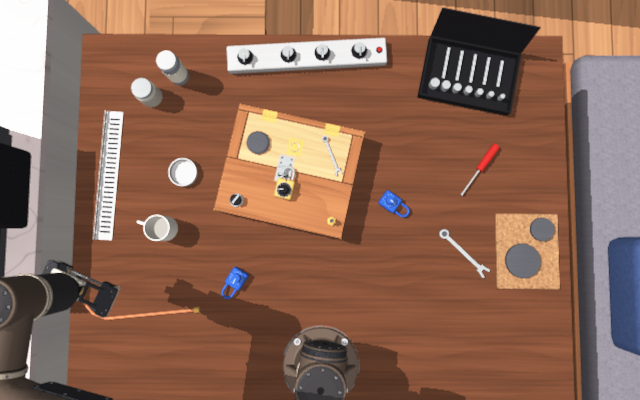

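View pics/scene0.png

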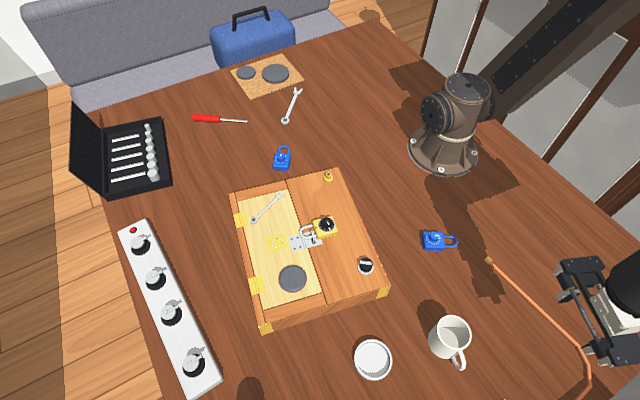

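The top view shows the brass lock at (285,188) on the locker, with its shackle pointing up to the hasp. Two blue look-alikes lie on the table at (234,282) and (394,204). The brass one on the locker fits the description, so I'll confirm it with an enlarged crop.

```bash
python3 - <<'E'
from h import *
a=cap("top");b=cap("scene")
A=cv2.resize(a["image"][150:210,255:315],(540,540),interpolation=cv2.INTER_CUBIC)
B=cv2.resize(b["image"][200:260,285:345],(540,540),interpolation=cv2.INTER_CUBIC)
cv2.imwrite("pics/crop1.png",cv2.resize(np.hstack([A,B]),(800,400)))
# locker corners: top plane points
P=pts(a); m=(abs(P[...,2]-.085)<.006)&(a["depth"]>0)
m=cv2.morphologyEx(m.astype(np.uint8),cv2.MORPH_OPEN,np.ones((3,3)))
cs,_=cv2.findContours(m,cv2.RETR_EXTERNAL,cv2.CHAIN_APPROX_SIMPLE); k=max(cs,key=cv2.contourArea)
q=cv2.boxPoints(cv2.minAreaRect(k)); W=np.array([ray(a,u,v,.085) for u,v in q]);print(q,W.round(4).tolist())
print([np.linalg.norm(W[i]-W[i-1]).round(3) for i in range(4)],[np.degrees(np.arctan2(*(W[i]-W[i-1])[1::-1])).round(2) for i in range(4)])
E
```

```text
[[213.64012 210.04402]
 [237.73827 102.94112]
 [364.94824 131.56337]
 [340.8501  238.66628]] [[0.4804, 0.3291, 0.085], [0.8153, 0.2619, 0.085], [0.7274, -0.1345, 0.085], [0.3954, -0.0608, 0.085]]
[np.float64(0.399), np.float64(0.342), np.float64(0.406), np.float64(0.34)] [np.float64(77.71), np.float64(-11.35), np.float64(-102.49), np.float64(167.49)]
```

View pics/crop1.png

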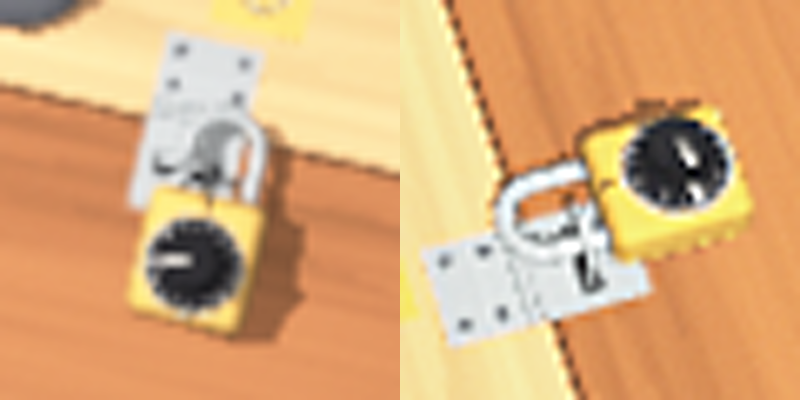

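The crop confirms the brass lock with its black dial. The white line points left in the top view, roughly 90–110° anticlockwise of the mark. Next I'll measure its pose and the line angle.

```bash
cat > meas.py <<'E'
from h import *
def go(roi={"top":(255,315,150,210),"scene":(285,345,200,260)},ztop=.111):
  for n in roi:
    c=cap(n); u0,u1,v0,v1=roi[n]; S=8
    I=cv2.resize(c["image"][v0:v1,u0:u1],None,fx=S,fy=S,interpolation=cv2.INTER_CUBIC)
    tw=lambda p:(np.array(p)+.5)/S-.5+[u0,v0]
    h=cv2.cvtColor(I,cv2.COLOR_BGR2HSV)
    br=cv2.inRange(h,(18,120,120),(32,255,255))
    big=lambda m:max(cv2.findContours(m,cv2.RETR_EXTERNAL,cv2.CHAIN_APPROX_NONE)[0],key=cv2.contourArea)
    br=cv2.morphologyEx(br,cv2.MORPH_OPEN,np.ones((9,9)))
    k=big(br); box=cv2.boxPoints(cv2.minAreaRect(k))
    W=np.array([ray(c,*tw(p),ztop)[:2] for p in box])
    print(n,"brass ctr",W.mean(0).round(4),"sides",[(np.linalg.norm(W[i]-W[i-1]).round(4),np.degrees(np.arctan2(*(W[i]-W[i-1])[::-1])).round(1)) for i in range(4)])
    hull=np.zeros_like(br); cv2.drawContours(hull,[cv2.convexHull(k)],-1,255,-1); hull=cv2.erode(hull,np.ones((25,25)))
    dk=cv2.inRange(h,(0,0,0),(180,255,110))&hull
    kk=cv2.convexHull(big(dk)); (x,y),ax,_=cv2.fitEllipse(kk)
    D=ray(c,*tw((x,y)),ztop+.008)[:2]
    din=np.zeros_like(br); cv2.drawContours(din,[kk],-1,255,-1); din=cv2.erode(din,np.ones((21,21)))
    wm=cv2.inRange(h,(0,0,110),(180,110,255))&din
    w=np.argwhere(wm>0)[:,::-1]; 
    Ww=np.array([ray(c,*tw(p),ztop+.02)[:2] for p in w[::7]]); m=Ww.mean(0); e=np.linalg.svd(Ww-m)[2][0]
    print("  dial",D.round(4),"axes px",np.array(ax)/S,"white ctr@ktop",m.round(4),"axis",np.degrees(np.arctan2(e[1],e[0])).round(1))
  return
if __name__=="__main__": go()
E
python3 meas.py
```

```text
top brass ctr [0.5674 0.1012] sides [(np.float64(0.0539), np.float64(50.3)), (np.float64(0.0233), np.float64(-39.2)), (np.float64(0.054), np.float64(-129.7)), (np.float64(0.0233), np.float64(140.6))]Traceback (most recent call last):
  File "meas.py", line 24, in <module>
    if __name__=="__main__": go()
                             ~~^^
  File "meas.py", line 16, in go
    kk=cv2.convexHull(big(dk)); (x,y),ax,_=cv2.fitEllipse(kk)
                      ~~~^^^^
  File "meas.py", line 9, in <lambda>
    big=lambda m:max(cv2.findContours(m,cv2.RETR_EXTERNAL,cv2.CHAIN_APPROX_NONE)[0],key=cv2.contourArea)
                 ~~~^^^^^^^^^^^^^^^^^^^^^^^^^^^^^^^^^^^^^^^^^^^^^^^^^^^^^^^^^^^^^^^^^^^^^^^^^^^^^^^^^^^^
ValueError: max() iterable argument is empty
```

```bash
python3 - <<'E'
from h import *
c=cap("top");h=cv2.cvtColor(c["image"],cv2.COLOR_BGR2HSV)
for u,v in((277,193),(289,198),(278,181),(259,159),(264,187),(284,189),(279,189),(300,152)): print(u,v,h[v,u])
E
sed -i 's/(18,120,120),(32,255,255)/(21,140,120),(34,255,255)/; s/np.ones((9,9))/np.ones((3,3))/' meas.py; sed -i 's/^    br=cv2.morph.*/&\n    br=cv2.morphologyEx(br,cv2.MORPH_CLOSE,np.ones((15,15))); br[:200]=0 if n=="top" else br[:200]/' meas.py; python3 meas.py
```

```text
277 193 [ 21  88 236]
289 198 [ 21 140 241]
278 181 [ 25 122 254]
259 159 [ 22  82 253]
264 187 [ 12 145 225]
284 189 [135  20  51]
279 189 [  9  10 177]
300 152 [ 25 120 253]
top brass ctr [0.5733 0.1132] sides [(np.float64(0.0015), np.float64(0.7)), (np.float64(0.0034), np.float64(-89.6)), (np.float64(0.0015), np.float64(-179.3)), (np.float64(0.0034), np.float64(90.4))]Traceback (most recent call last):
  File "meas.py", line 25, in <module>
    if __name__=="__main__": go()
                             ~~^^
  File "meas.py", line 17, in go
    kk=cv2.convexHull(big(dk)); (x,y),ax,_=cv2.fitEllipse(kk)
                      ~~~^^^^
  File "meas.py", line 9, in <lambda>
    big=lambda m:max(cv2.findContours(m,cv2.RETR_EXTERNAL,cv2.CHAIN_APPROX_NONE)[0],key=cv2.contourArea)
                 ~~~^^^^^^^^^^^^^^^^^^^^^^^^^^^^^^^^^^^^^^^^^^^^^^^^^^^^^^^^^^^^^^^^^^^^^^^^^^^^^^^^^^^^
ValueError: max() iterable argument is empty
```

```bash
sed -i 's/(21,140,120),(34,255,255)/(17,70,90),(36,255,255)/; s/br\[:200\]=0 if.*/br[:(26*S if n=="top" else 0)]=0; br[:,:(26*S if n=="scene" else 0)]=0; br[:,int(50*S) if n=="top" else 60*S:]=0; cv2.imwrite(f"pics\/m_{n}.png",br)/' meas.py; python3 meas.py; python3 -c "
import cv2,numpy as np
cv2.imwrite('pics/mm.png',np.hstack([cv2.imread(f'pics/m_{n}.png')[::2,::2] for n in('top','scene')]))"
```

```text
top brass ctr [0.5465 0.1129] sides [(np.float64(0.0551), np.float64(76.3)), (np.float64(0.0605), np.float64(-13.2)), (np.float64(0.0552), np.float64(-103.7)), (np.float64(0.0605), np.float64(166.6))]
  dial [0.5421 0.1129] axes px [13.05430031 13.40791035] white ctr@ktop [0.543  0.1203] axis -86.8
scene brass ctr [0.5505 0.1188] sides [(np.float64(0.0634), np.float64(-107.4)), (np.float64(0.0651), np.float64(166.4)), (np.float64(0.0642), np.float64(70.6)), (np.float64(0.0629), np.float64(-14.3))]
  dial [0.5475 0.118 ] axes px [11.759655  15.0142746] white ctr@ktop [0.5473 0.1287] axis 67.9
```

View pics/mm.png

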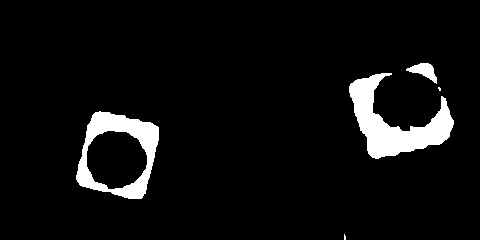

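The masks are clean: the top-view box is 55×60.5 mm at yaw about −13.3°, centred at about (0.547, 0.1135). To tell 4 clicks from 5, I'll sample the line's angle on rings at their true heights.

```bash
cat > ang.py <<'E'
from h import *
def ang(ctr,yaw,z0=.085,name="top",grid=True):
    c=cap(name); g=cv2.cvtColor(c["image"],cv2.COLOR_BGR2GRAY).astype(np.float32)
    th=np.radians(np.arange(0,360,3))
    for z,rs in((z0+.046,(4,6,8,10)),(z0+.029,(14,16,18))):
        best=None
        for dx in np.arange(-2,2.1,.5):
          for dy in np.arange(-2,2.1,.5):
            pr=[]
            for rr in rs:
                q=np.array([proj(c,(ctr[0]+dx/1e3+rr/1e3*np.cos(t),ctr[1]+dy/1e3+rr/1e3*np.sin(t),z)) for t in th],np.float32)
                pr.append(cv2.remap(g,q[:,:1],q[:,1:],cv2.INTER_LINEAR)[:,0])
            p=np.mean(pr,0); i=p.argmax()
            if (dx,dy)==(0,0): base=(np.degrees(th[i])-yaw,[ (np.degrees(th[np.argmax(a)])-yaw).round(1) for a in pr],p[i].round())
            if best is None or p[i]>best[0]: best=(p[i].round(),dx,dy,(np.degrees(th[i])-yaw).round(1))
        print(name,"z",z,"lock-rel angle",base,"best",best)
if __name__=="__main__":
    ang((.543,.1138),-13.3); ang((.5455,.1155),-13.3,name="scene")
E
python3 ang.py
```

```text
top z 0.131 lock-rel angle (np.float64(109.30000000000001), [np.float64(121.3), np.float64(115.3), np.float64(112.3), np.float64(109.3)], np.float32(189.0)) best (np.float32(191.0), np.float64(-1.5), np.float64(-0.5), np.float64(100.3))
top z 0.114 lock-rel angle (np.float64(100.3), [np.float64(100.3), np.float64(100.3), np.float64(100.3)], np.float32(165.0)) best (np.float32(172.0), np.float64(0.5), np.float64(-2.0), np.float64(103.3))
scene z 0.131 lock-rel angle (np.float64(109.30000000000001), [np.float64(112.3), np.float64(118.3), np.float64(109.3), np.float64(106.3)], np.float32(215.0)) best (np.float32(219.0), np.float64(-2.0), np.float64(0.0), np.float64(94.3))
scene z 0.114 lock-rel angle (np.float64(106.3), [np.float64(106.3), np.float64(103.3), np.float64(103.3)], np.float32(223.0)) best (np.float32(233.0), np.float64(-1.5), np.float64(-1.5), np.float64(100.3))
```

Call:
{"method": "step_arm", "body": {"increments": [{"tx":23,"ty":-42,"claw":1},{"tx":23,"ty":-42},{"tx":23,"ty":-42},{"tx":23,"ty":-42},{"tx":23,"ty":-42},{"tx":23,"ty":-42},{"tx":23,"ty":-42},{"tx":23,"ty":-42},{"tx":23,"ty":-42},{"tx":23,"ty":-42},{"tx":23,"ty":-42},{"tx":23,"ty":-42}], "newtons": 10}}

```text
$.increments[0]: bad value
```

Call:
{"method": "step_arm", "body": {"increments": [{"tx":23,"ty":-42,"tz":0,"ax":0,"ay":0,"az":0,"claw":1},{"tx":23,"ty":-42,"tz":0,"ax":0,"ay":0,"az":0,"claw":1},{"tx":23,"ty":-42,"tz":0,"ax":0,"ay":0,"az":0,"claw":1},{"tx":23,"ty":-42,"tz":0,"ax":0,"ay":0,"az":0,"claw":1},{"tx":23,"ty":-42,"tz":0,"ax":0,"ay":0,"az":0,"claw":1},{"tx":23,"ty":-42,"tz":0,"ax":0,"ay":0,"az":0,"claw":1},{"tx":23,"ty":-42,"tz":0,"ax":0,"ay":0,"az":0,"claw":1},{"tx":23,"ty":-42,"tz":0,"ax":0,"ay":0,"az":0,"claw":1},{"tx":23,"ty":-42,"tz":0,"ax":0,"ay":0,"az":0,"claw":1},{"tx":23,"ty":-42,"tz":0,"ax":0,"ay":0,"az":0,"claw":1},{"tx":23,"ty":-42,"tz":0,"ax":0,"ay":0,"az":0,"claw":1},{"tx":23,"ty":-42,"tz":0,"ax":0,"ay":0,"az":0,"claw":1}], "newtons": 10}}

```text
time_s: 1.75
tcp_pos: [0.5419, 0.1149, 0.2461]
eef_rot: [-180.0, -0.0, -23.1]
contact_force: [1.0, 0.9, 0.5]
gripper_width: 0.0879
```

Call:
{"method": "step_arm", "body": {"increments": [{"tx":1,"ty":-1,"tz":-30,"ax":0,"ay":0,"az":0,"claw":1},{"tx":0,"ty":0,"tz":-30,"ax":0,"ay":0,"az":0,"claw":1},{"tx":0,"ty":0,"tz":-25,"ax":0,"ay":0,"az":0,"claw":1},{"tx":0,"ty":0,"tz":-15,"ax":0,"ay":0,"az":0,"claw":1},{"tx":0,"ty":0,"tz":-9,"ax":0,"ay":0,"az":0,"claw":1},{"tx":0,"ty":0,"tz":0,"ax":0,"ay":0,"az":0,"claw":1},{"tx":0,"ty":0,"tz":0,"ax":0,"ay":0,"az":0,"claw":-0.2},{"tx":0,"ty":0,"tz":0,"ax":0,"ay":0,"az":0,"claw":-0.3},{"tx":0,"ty":0,"tz":0,"ax":0,"ay":0,"az":0,"claw":-0.3},{"tx":0,"ty":0,"tz":0,"ax":0,"ay":0,"az":0,"claw":-0.3},{"tx":0,"ty":0,"tz":0,"ax":0,"ay":0,"az":0,"claw":-0.3}], "newtons": 10}}

```text
time_s: 2.85
tcp_pos: [0.5423, 0.1158, 0.1369]
eef_rot: [-180.0, -0.0, -23.1]
contact_force: [0.5, 0.5, 0.2]
gripper_width: 0.0529
```

Call:
{"method": "step_arm", "body": {"increments": [{"tx":0,"ty":0,"tz":0,"ax":0,"ay":0,"az":0,"claw":-1},{"tx":0,"ty":0,"tz":0,"ax":0,"ay":0,"az":0,"claw":-1},{"tx":0,"ty":0,"tz":0,"ax":0,"ay":0,"az":0,"claw":-1},{"tx":0,"ty":0,"tz":0,"ax":0,"ay":0,"az":0,"claw":-1}], "newtons": 10}}

```text
time_s: 3.25
tcp_pos: [0.542, 0.1154, 0.1365]
eef_rot: [180.0, 0.0, -23.1]
contact_force: [-0.3, -1.6, 0.3]
gripper_width: 0.0243
```

Call:
{"method": "step_arm", "body": {"increments": [{"tx":0,"ty":0,"tz":0,"ax":0,"ay":0,"az":-7.5,"claw":-1},{"tx":0,"ty":0,"tz":0,"ax":0,"ay":0,"az":-7.5,"claw":-1},{"tx":0,"ty":0,"tz":0,"ax":0,"ay":0,"az":-7.5,"claw":-1},{"tx":0,"ty":0,"tz":0,"ax":0,"ay":0,"az":-7.5,"claw":-1},{"tx":0,"ty":0,"tz":0,"ax":0,"ay":0,"az":-7.5,"claw":-1},{"tx":0,"ty":0,"tz":0,"ax":0,"ay":0,"az":-7.5,"claw":-1},{"tx":0,"ty":0,"tz":0,"ax":0,"ay":0,"az":-7.5,"claw":-1},{"tx":0,"ty":0,"tz":0,"ax":0,"ay":0,"az":-7.5,"claw":-1},{"tx":0,"ty":0,"tz":0,"ax":0,"ay":0,"az":-7.5,"claw":-1},{"tx":0,"ty":0,"tz":0,"ax":0,"ay":0,"az":-7.5,"claw":-1},{"tx":0,"ty":0,"tz":0,"ax":0,"ay":0,"az":-7.5,"claw":-1},{"tx":0,"ty":0,"tz":0,"ax":0,"ay":0,"az":-7.5,"claw":-1}]}}

```text
time_s: 4.45
tcp_pos: [0.5428, 0.116, 0.1365]
eef_rot: [-180.0, 0.0, -113.4]
contact_force: [0.9, 0.4, -0.5]
gripper_width: 0.0248
```

Call:
{"method": "step_arm", "body": {"increments": [{"tx":0,"ty":0,"tz":0,"ax":0,"ay":0,"az":0,"claw":-1},{"tx":0,"ty":0,"tz":0,"ax":0,"ay":0,"az":0,"claw":0},{"tx":0,"ty":0,"tz":0,"ax":0,"ay":0,"az":0,"claw":1},{"tx":0,"ty":0,"tz":0,"ax":0,"ay":0,"az":0,"claw":1},{"tx":0,"ty":0,"tz":30,"ax":0,"ay":0,"az":0,"claw":1},{"tx":-10,"ty":40,"tz":30,"ax":0,"ay":0,"az":0,"claw":1},{"tx":-10,"ty":40,"tz":30,"ax":0,"ay":0,"az":0,"claw":1},{"tx":-10,"ty":40,"tz":0,"ax":0,"ay":0,"az":0,"claw":1},{"tx":-10,"ty":40,"tz":0,"ax":0,"ay":0,"az":0,"claw":1},{"tx":-10,"ty":40,"tz":0,"ax":0,"ay":0,"az":0,"claw":1}]}}

```text
time_s: 5.45
tcp_pos: [0.4919, 0.3156, 0.226]
eef_rot: [-180.0, 0.0, -113.1]
contact_force: [0.7, -0.3, -0.3]
gripper_width: 0.0863
```

```bash
python3 meas.py; python3 - <<'E'
from h import *
a=cap("top");b=cap("scene")
A=cv2.resize(a["image"][150:210,255:315],(540,540),interpolation=cv2.INTER_CUBIC)
B=cv2.resize(b["image"][200:260,285:345],(540,540),interpolation=cv2.INTER_CUBIC)
cv2.imwrite("pics/crop2.png",cv2.resize(np.hstack([A,B]),(800,400)))
E
```

```text
top brass ctr [0.5449 0.1126] sides [(np.float64(0.0551), np.float64(69.3)), (np.float64(0.0601), np.float64(-20.2)), (np.float64(0.0553), np.float64(-110.8)), (np.float64(0.06), np.float64(159.6))]
  dial [0.5403 0.1138] axes px [13.43221283 13.83689404] white ctr@ktop [0.5487 0.1144] axis 170.1
scene brass ctr [0.5497 0.1187] sides [(np.float64(0.064), np.float64(-112.4)), (np.float64(0.0628), np.float64(159.9)), (np.float64(0.0646), np.float64(65.6)), (np.float64(0.0606), np.float64(-20.5))]
  dial [0.5444 0.1173] axes px [13.1565876  15.36507797] white ctr@ktop [0.5514 0.1153] axis 25.0
```

View pics/crop2.png

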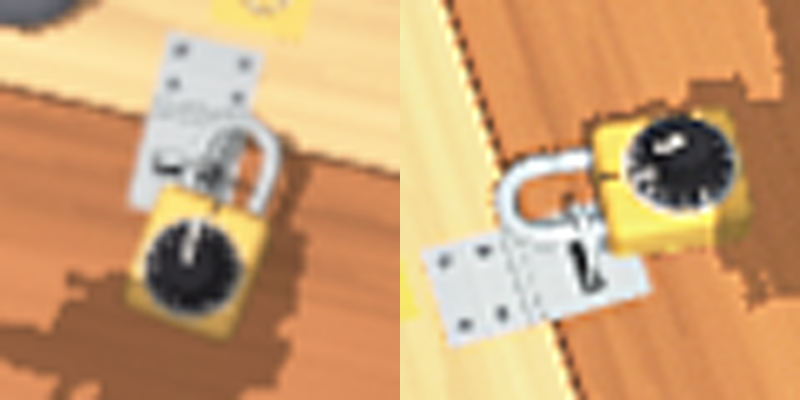

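```bash
python3 - <<'E'
from ang import *
ang((.5418,.1145),-20.2); ang((.5440,.1160),-20.2,name="scene")
E
```

```text
top z 0.131 lock-rel angle (np.float64(377.2), [np.float64(374.2), np.float64(377.2), np.float64(377.2), np.float64(377.2)], np.float32(169.0)) best (np.float32(172.0), np.float64(-1.0), np.float64(-0.5), np.float64(20.2))
top z 0.114 lock-rel angle (np.float64(374.2), [np.float64(374.2), np.float64(374.2), np.float64(374.2)], np.float32(185.0)) best (np.float32(205.0), np.float64(2.0), np.float64(-2.0), np.float64(20.2))
scene z 0.131 lock-rel angle (np.float64(365.2), [np.float64(338.2), np.float64(371.2), np.float64(368.2), np.float64(362.2)], np.float32(177.0)) best (np.float32(199.0), np.float64(-2.0), np.float64(-2.0), np.float64(20.2))
scene z 0.114 lock-rel angle (np.float64(365.2), [np.float64(266.2), np.float64(368.2), np.float64(365.2)], np.float32(179.0)) best (np.float32(196.0), np.float64(2.0), np.float64(2.0), np.float64(263.2))
```

The line is still one click (about 17–20°, nominally 22.5°) anticlockwise of the mark, and the lock has swung 7°. I'll regrip and turn one more click.

Call:
{"method": "step_arm", "body": {"increments": [{"tx":10,"ty":-40,"tz":0,"ax":0,"ay":0,"az":0,"claw":1},{"tx":10,"ty":-40,"tz":0,"ax":0,"ay":0,"az":0,"claw":1},{"tx":10,"ty":-40,"tz":0,"ax":0,"ay":0,"az":0,"claw":1},{"tx":10,"ty":-40,"tz":0,"ax":0,"ay":0,"az":0,"claw":1},{"tx":10,"ty":-41,"tz":-20,"ax":0,"ay":0,"az":0,"claw":0.5},{"tx":0,"ty":0,"tz":-30,"ax":0,"ay":0,"az":0,"claw":0},{"tx":0,"ty":0,"tz":-25,"ax":0,"ay":0,"az":0,"claw":0},{"tx":0,"ty":0,"tz":-14,"ax":0,"ay":0,"az":0,"claw":0},{"tx":0,"ty":0,"tz":0,"ax":0,"ay":0,"az":0,"claw":0},{"tx":0,"ty":0,"tz":0,"ax":0,"ay":0,"az":0,"claw":-1},{"tx":0,"ty":0,"tz":0,"ax":0,"ay":0,"az":0,"claw":-1},{"tx":0,"ty":0,"tz":0,"ax":0,"ay":0,"az":0,"claw":-1}]}}

```text
time_s: 6.95
tcp_pos: [0.5432, 0.1133, 0.1376]
eef_rot: [-179.9, 0.1, -113.1]
contact_force: [-0.5, 0.0, 0.3]
gripper_width: 0.029
```

Call:
{"method": "step_arm", "body": {"increments": [{"tx":0,"ty":0,"tz":0,"ax":0,"ay":0,"az":0,"claw":-1},{"tx":0,"ty":0,"tz":0,"ax":0,"ay":0,"az":0,"claw":-1},{"tx":0,"ty":0,"tz":0,"ax":0,"ay":0,"az":0,"claw":-1}]}}

```text
time_s: 7.25
tcp_pos: [0.5427, 0.1134, 0.1373]
eef_rot: [-180.0, 0.0, -113.1]
contact_force: [-2.9, -0.1, 6.3]
gripper_width: 0.0246
```

Call:
{"method": "step_arm", "body": {"increments": [{"tx":0,"ty":0,"tz":0,"ax":0,"ay":0,"az":-6,"claw":-1},{"tx":0,"ty":0,"tz":0,"ax":0,"ay":0,"az":-6,"claw":-1},{"tx":0,"ty":0,"tz":0,"ax":0,"ay":0,"az":-6,"claw":-1},{"tx":0,"ty":0,"tz":0,"ax":0,"ay":0,"az":-6,"claw":-1},{"tx":0,"ty":0,"tz":0,"ax":0,"ay":0,"az":0,"claw":-1},{"tx":0,"ty":0,"tz":0,"ax":0,"ay":0,"az":0,"claw":0.3},{"tx":0,"ty":0,"tz":0,"ax":0,"ay":0,"az":0,"claw":1},{"tx":0,"ty":0,"tz":20,"ax":0,"ay":0,"az":0,"claw":1},{"tx":0,"ty":0,"tz":40,"ax":0,"ay":0,"az":0,"claw":1},{"tx":-20,"ty":40,"tz":30,"ax":0,"ay":0,"az":8,"claw":1},{"tx":-10,"ty":40,"tz":0,"ax":0,"ay":0,"az":8,"claw":1},{"tx":-10,"ty":40,"tz":0,"ax":0,"ay":0,"az":8,"claw":1}]}}

```text
time_s: 8.45
tcp_pos: [0.504, 0.2316, 0.2257]
eef_rot: [-179.9, 0.2, -112.9]
contact_force: [0.1, 0.7, -0.6]
gripper_width: 0.0749
```

Call:
{"method": "step_arm", "body": {"increments": [{"tx":0,"ty":40,"tz":0,"ax":0,"ay":0,"az":8,"claw":1},{"tx":0,"ty":40,"tz":0,"ax":0,"ay":0,"az":8,"claw":1},{"tx":0,"ty":0,"tz":0,"ax":0,"ay":0,"az":8,"claw":1},{"tx":0,"ty":0,"tz":0,"ax":0,"ay":0,"az":8,"claw":1},{"tx":0,"ty":0,"tz":0,"ax":0,"ay":0,"az":8,"claw":1},{"tx":0,"ty":0,"tz":0,"ax":0,"ay":0,"az":8,"claw":1},{"tx":0,"ty":0,"tz":0,"ax":0,"ay":0,"az":8,"claw":1}]}}

```text
time_s: 9.15
tcp_pos: [0.504, 0.3103, 0.2239]
eef_rot: [180.0, -0.0, -56.8]
contact_force: [0.4, -0.2, 0.4]
gripper_width: 0.0877
```

```bash
python3 meas.py; python3 - <<'E'
from h import *
from ang import ang
a=cap("top");b=cap("scene")
A=cv2.resize(a["image"][150:210,255:315],(540,540),interpolation=cv2.INTER_CUBIC)
B=cv2.resize(b["image"][200:260,285:345],(540,540),interpolation=cv2.INTER_CUBIC)
cv2.imwrite("pics/crop3.png",cv2.resize(np.hstack([A,B]),(800,400)))
ang((.5418,.1145),-20.2); ang((.5440,.1160),-20.2,name="scene")
E
```

```text
top brass ctr [0.5459 0.1122] sides [(np.float64(0.0552), np.float64(69.0)), (np.float64(0.0604), np.float64(-20.5)), (np.float64(0.0553), np.float64(-111.0)), (np.float64(0.0603), np.float64(159.4))]
  dial [0.5413 0.113 ] axes px [13.01990128 13.52944374] white ctr@ktop [0.5487 0.1108] axis 151.6
scene brass ctr [0.5503 0.1186] sides [(np.float64(0.0637), np.float64(-112.7)), (np.float64(0.0629), np.float64(159.5)), (np.float64(0.0643), np.float64(65.3)), (np.float64(0.0607), np.float64(-20.9))]
  dial [0.5456 0.1162] axes px [13.30863667 14.96696854] white ctr@ktop [0.5516 0.1119] axis 15.8
top z 0.131 lock-rel angle (np.float64(353.2), [np.float64(335.2), np.float64(347.2), np.float64(353.2), np.float64(353.2)], np.float32(151.0)) best (np.float32(157.0), np.float64(-1.0), np.float64(-2.0), np.float64(368.2))
top z 0.114 lock-rel angle (np.float64(353.2), [np.float64(359.2), np.float64(353.2), np.float64(353.2)], np.float32(160.0)) best (np.float32(181.0), np.float64(2.0), np.float64(-2.0), np.float64(356.2))
scene z 0.131 lock-rel angle (np.float64(344.2), [np.float64(338.2), np.float64(341.2), np.float64(344.2), np.float64(344.2)], np.float32(216.0)) best (np.float32(224.0), np.float64(1.0), np.float64(-1.5), np.float64(350.2))
scene z 0.114 lock-rel angle (np.float64(344.2), [np.float64(299.2), np.float64(344.2), np.float64(344.2)], np.float32(202.0)) best (np.float32(234.0), np.float64(2.0), np.float64(-2.0), np.float64(347.2))
```

View pics/crop3.png

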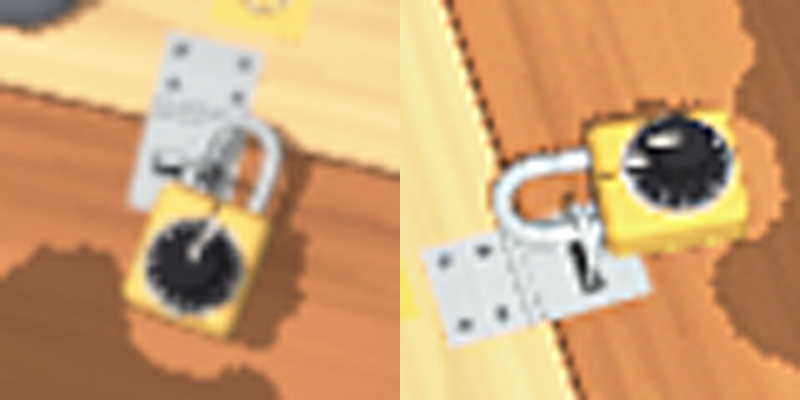

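In crop3 the line runs at the index mark in both views. The top-view bearing is about 24° for the line and 20° for the mark, and one click off would be about 43°. Next I'll grasp the body across its sides at yaw −20.4.

Call:
{"method": "step_arm", "body": {"increments": [{"tx":8,"ty":-39,"tz":0,"ax":0,"ay":0,"az":7.3,"claw":0.7},{"tx":8,"ty":-39,"tz":0,"ax":0,"ay":0,"az":7.3,"claw":0.7},{"tx":9,"ty":-39,"tz":0,"ax":0,"ay":0,"az":7.3,"claw":0.7},{"tx":9,"ty":-40,"tz":0,"ax":0,"ay":0,"az":7.3,"claw":0.7},{"tx":8,"ty":-40,"tz":0,"ax":0,"ay":0,"az":7.3,"claw":0.7},{"tx":0,"ty":0,"tz":-30,"ax":0,"ay":0,"az":0,"claw":0.7},{"tx":0,"ty":0,"tz":-30,"ax":0,"ay":0,"az":0,"claw":0.7},{"tx":0,"ty":0,"tz":-20,"ax":0,"ay":0,"az":0,"claw":0.7},{"tx":0,"ty":0,"tz":0,"ax":0,"ay":0,"az":0,"claw":0.7}]}}

```text
time_s: 10.35
tcp_pos: [0.5443, 0.1122, 0.1415]
eef_rot: [179.8, 0.2, -20.8]
contact_force: [-0.7, -0.9, -0.4]
gripper_width: 0.0746
```

Call:
{"method": "step_arm", "body": {"increments": [{"tx":1,"ty":1,"tz":-15,"ax":0,"ay":0,"az":0,"claw":0.7},{"tx":0,"ty":0,"tz":-12,"ax":0,"ay":0,"az":0,"claw":0.7},{"tx":0,"ty":0,"tz":-6,"ax":0,"ay":0,"az":0,"claw":0.7},{"tx":0,"ty":0,"tz":0,"ax":0,"ay":0,"az":0,"claw":0.2},{"tx":0,"ty":0,"tz":0,"ax":0,"ay":0,"az":0,"claw":-1},{"tx":0,"ty":0,"tz":0,"ax":0,"ay":0,"az":0,"claw":-1},{"tx":0,"ty":0,"tz":0,"ax":0,"ay":0,"az":0,"claw":-1},{"tx":0,"ty":0,"tz":0,"ax":0,"ay":0,"az":0,"claw":-1}], "newtons": 35}}

```text
time_s: 11.15
tcp_pos: [0.547, 0.114, 0.1119]
eef_rot: [180.0, -0.0, -20.6]
contact_force: [-2.9, -2.4, 6.4]
gripper_width: 0.0538
```

Call:
{"method": "step_arm", "body": {"increments": [{"tx":0,"ty":0,"tz":0,"ax":0,"ay":0,"az":3,"claw":-1},{"tx":0,"ty":0,"tz":0,"ax":0,"ay":0,"az":3,"claw":-1},{"tx":0,"ty":0,"tz":0,"ax":0,"ay":0,"az":2,"claw":-1},{"tx":0,"ty":0,"tz":0,"ax":0,"ay":0,"az":0,"claw":-1}]}}

```text
time_s: 11.55
tcp_pos: [0.5471, 0.1144, 0.1119]
eef_rot: [-180.0, -0.0, -12.6]
contact_force: [-3.3, -0.4, 5.1]
gripper_width: 0.0538
```

Call:
{"method": "step_arm", "body": {"increments": [{"tx":-4,"ty":0.9,"tz":0,"ax":0,"ay":0,"az":0,"claw":-1},{"tx":-4,"ty":0.9,"tz":0,"ax":0,"ay":0,"az":0,"claw":-1}]}}

```text
time_s: 11.75
tcp_pos: [0.5401, 0.1166, 0.1119]
eef_rot: [-179.9, -0.1, -12.6]
contact_force: [3.3, -1.4, 3.0]
gripper_width: 0.0538
```

Call:
{"method": "step_arm", "body": {"increments": [{"tx":-3,"ty":0.6,"tz":0,"ax":0,"ay":0,"az":0,"claw":-1},{"tx":0,"ty":0,"tz":0,"ax":0,"ay":0,"az":0,"claw":-1}]}}

```text
time_s: 11.95
tcp_pos: [0.5364, 0.1173, 0.1119]
eef_rot: [-179.9, -0.1, -12.6]
contact_force: [1.7, 2.2, 6.8]
gripper_width: 0.0538
```

Call:
{"method": "step_arm", "body": {"increments": [{"tx":-4,"ty":0.9,"tz":0,"ax":0,"ay":0,"az":0,"claw":-1},{"tx":0,"ty":0,"tz":0,"ax":0,"ay":0,"az":0,"claw":-1}]}}

```text
time_s: 12.15
tcp_pos: [0.5325, 0.1181, 0.1119]
eef_rot: [-179.9, -0.1, -12.6]
contact_force: [2.7, 0.6, 6.0]
gripper_width: 0.054
```

Call:
{"method": "step_arm", "body": {"increments": [{"tx":-4,"ty":0.9,"tz":0,"ax":0,"ay":0,"az":0,"claw":-1},{"tx":0,"ty":0,"tz":0,"ax":0,"ay":0,"az":0,"claw":-1}]}}

```text
time_s: 12.35
tcp_pos: [0.5286, 0.1189, 0.1119]
eef_rot: [-179.9, -0.1, -12.6]
contact_force: [2.4, 0.5, 6.3]
gripper_width: 0.0535
```

Call:
{"method": "step_arm", "body": {"increments": [{"tx":-3,"ty":0.6,"tz":0,"ax":0,"ay":0,"az":0,"claw":-1},{"tx":0,"ty":0,"tz":0,"ax":0,"ay":0,"az":0,"claw":-1}]}}

```text
time_s: 12.55
tcp_pos: [0.5259, 0.1195, 0.1119]
eef_rot: [-179.9, -0.1, -12.6]
contact_force: [4.7, 0.4, 5.3]
gripper_width: 0.0535
```

Call:
{"method": "step_arm", "body": {"increments": [{"tx":-3,"ty":0.6,"tz":0,"ax":0,"ay":0,"az":0,"claw":-1},{"tx":0,"ty":0,"tz":0,"ax":0,"ay":0,"az":0,"claw":-1}]}}

```text
time_s: 12.75
tcp_pos: [0.5231, 0.1201, 0.1119]
eef_rot: [-179.9, -0.1, -12.6]
contact_force: [6.3, -0.1, 5.1]
gripper_width: 0.0536
```

Call:
{"method": "step_arm", "body": {"increments": [{"tx":-3,"ty":0.6,"tz":0,"ax":0,"ay":0,"az":0,"claw":-1},{"tx":0,"ty":0,"tz":0,"ax":0,"ay":0,"az":0,"claw":-1}]}}

```text
time_s: 12.95
tcp_pos: [0.5202, 0.1208, 0.1119]
eef_rot: [-179.9, -0.1, -12.6]
contact_force: [6.6, -0.3, 5.1]
gripper_width: 0.0537
```

Call:
{"method": "step_arm", "body": {"increments": [{"tx":-3,"ty":0.6,"tz":0,"ax":0,"ay":0,"az":0,"claw":-1},{"tx":0,"ty":0,"tz":0,"ax":0,"ay":0,"az":0,"claw":-1}]}}

```text
time_s: 13.15
tcp_pos: [0.5172, 0.1214, 0.1119]
eef_rot: [-179.9, -0.1, -12.6]
contact_force: [5.6, -0.2, 4.1]
gripper_width: 0.0536
```

Call:
{"method": "step_arm", "body": {"increments": [{"tx":-3,"ty":0.6,"tz":0,"ax":0,"ay":0,"az":0,"claw":-1},{"tx":0,"ty":0,"tz":0,"ax":0,"ay":0,"az":0,"claw":-1}]}}

```text
time_s: 13.35
tcp_pos: [0.5143, 0.1221, 0.1119]
eef_rot: [-179.9, -0.1, -12.6]
contact_force: [5.1, 0.6, 3.5]
gripper_width: 0.0536
```

Call:
{"method": "step_arm", "body": {"increments": [{"tx":-2,"ty":0.4,"tz":0,"ax":0,"ay":0,"az":0,"claw":-1},{"tx":0,"ty":0,"tz":0,"ax":0,"ay":0,"az":0,"claw":-1}]}}

```text
time_s: 13.55
tcp_pos: [0.5123, 0.1225, 0.1119]
eef_rot: [-179.9, -0.1, -12.6]
contact_force: [7.8, -0.7, 3.6]
gripper_width: 0.0539
```

Call:
{"method": "step_arm", "body": {"increments": [{"tx":-2,"ty":0.4,"tz":0,"ax":0,"ay":0,"az":0,"claw":-1},{"tx":0,"ty":0,"tz":0,"ax":0,"ay":0,"az":0,"claw":-1}]}}

```text
time_s: 13.75
tcp_pos: [0.5106, 0.1229, 0.1119]
eef_rot: [-179.9, -0.2, -12.6]
contact_force: [8.0, -0.8, 2.9]
gripper_width: 0.0537
```

Call:
{"method": "step_arm", "body": {"increments": [{"tx":-1,"ty":0.2,"tz":0,"ax":0,"ay":0,"az":0,"claw":-1},{"tx":0,"ty":0,"tz":0,"ax":0,"ay":0,"az":0,"claw":-1}]}}

```text
time_s: 13.95
tcp_pos: [0.5104, 0.123, 0.1119]
eef_rot: [-179.9, -0.2, -12.6]
contact_force: [11.0, -3.1, -1.0]
gripper_width: 0.0534
```

Call:
{"method": "step_arm", "body": {"increments": [{"tx":-2,"ty":0.4,"tz":0,"ax":0,"ay":0,"az":0,"claw":-1},{"tx":0,"ty":0,"tz":0,"ax":0,"ay":0,"az":0,"claw":-1}]}}

```text
time_s: 14.15
tcp_pos: [0.5099, 0.1234, 0.112]
eef_rot: [-179.8, -0.4, -12.6]
contact_force: [21.7, -6.7, -7.8]
gripper_width: 0.0537
```

```bash
python3 - <<'E'
from h import *
a=cap("top");b=cap("scene")
A=cv2.resize(a["image"][145:205,255:315],(540,540),interpolation=cv2.INTER_CUBIC)
B=cv2.resize(b["image"][200:260,285:345],(540,540),interpolation=cv2.INTER_CUBIC)
cv2.imwrite("pics/crop4.png",cv2.resize(np.hstack([A,B]),(800,400)))
E
```

```text
(no output)
```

View pics/crop4.png

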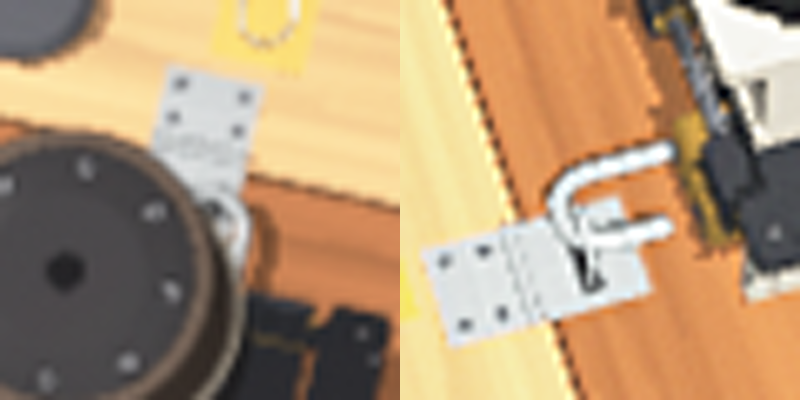

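The crop shows the shackle drawn out: the leg's free end is at (672,228) and the bow is against the staple at (585,245). The end stop was felt at 22 N. Now I'll push toward +x about 41 mm so the gap comes to the staple.

Call:
{"method": "step_arm", "body": {"increments": [{"tx":4,"ty":-0.8,"tz":0,"ax":0,"ay":0,"az":0,"claw":-1},{"tx":4,"ty":-0.9,"tz":0,"ax":0,"ay":0,"az":0,"claw":-1},{"tx":4,"ty":-0.8,"tz":0,"ax":0,"ay":0,"az":0,"claw":-1},{"tx":4,"ty":-0.9,"tz":0,"ax":0,"ay":0,"az":0,"claw":-1},{"tx":4,"ty":-0.8,"tz":0,"ax":0,"ay":0,"az":0,"claw":-1},{"tx":4,"ty":-0.9,"tz":0,"ax":0,"ay":0,"az":0,"claw":-1},{"tx":0,"ty":0,"tz":0,"ax":0,"ay":0,"az":0,"claw":-1}]}}

```text
time_s: 14.95
tcp_pos: [0.528, 0.1174, 0.1119]
eef_rot: [179.9, 0.2, -12.7]
contact_force: [-10.2, 1.1, 18.8]
gripper_width: 0.0538
```

Call:
{"method": "step_arm", "body": {"increments": [{"tx":4,"ty":-0.8,"tz":0,"ax":0,"ay":0,"az":0,"claw":-1},{"tx":4,"ty":-0.9,"tz":0,"ax":0,"ay":0,"az":0,"claw":-1},{"tx":0,"ty":0,"tz":0,"ax":0,"ay":0,"az":0,"claw":-1}]}}

```text
time_s: 15.25
tcp_pos: [0.5359, 0.1156, 0.1119]
eef_rot: [179.9, 0.2, -12.7]
contact_force: [-9.4, 1.2, 19.0]
gripper_width: 0.0536
```

Call:
{"method": "step_arm", "body": {"increments": [{"tx":4,"ty":-0.8,"tz":0,"ax":0,"ay":0,"az":0,"claw":-1},{"tx":4,"ty":-0.9,"tz":0,"ax":0,"ay":0,"az":0,"claw":-1},{"tx":0,"ty":0,"tz":0,"ax":0,"ay":0,"az":0,"claw":-1}]}}

```text
time_s: 15.55
tcp_pos: [0.5439, 0.114, 0.1119]
eef_rot: [179.9, 0.2, -12.7]
contact_force: [-8.9, 1.6, 18.8]
gripper_width: 0.0541
```

Call:
{"method": "step_arm", "body": {"increments": [{"tx":3,"ty":-0.6,"tz":0.7,"ax":0,"ay":0,"az":0,"claw":-1},{"tx":0,"ty":0,"tz":0,"ax":0,"ay":0,"az":0,"claw":-1}]}}

```text
time_s: 15.75
tcp_pos: [0.5469, 0.1133, 0.1119]
eef_rot: [179.9, 0.2, -12.7]
contact_force: [-7.5, 1.5, 12.5]
gripper_width: 0.0534
```

Call:
{"method": "step_arm", "body": {"increments": [{"tx":3,"ty":-0.6,"tz":0,"ax":0,"ay":0,"az":0,"claw":-1},{"tx":0,"ty":0,"tz":0,"ax":0,"ay":0,"az":0,"claw":-1}]}}

```text
time_s: 15.95
tcp_pos: [0.5498, 0.1126, 0.1119]
eef_rot: [179.9, 0.2, -12.7]
contact_force: [-7.3, 1.4, 12.1]
gripper_width: 0.0537
```

Call:
{"method": "step_arm", "body": {"increments": [{"tx":1,"ty":-0.2,"tz":0,"ax":0,"ay":0,"az":0,"claw":-1},{"tx":0,"ty":0,"tz":0,"ax":0,"ay":0,"az":0,"claw":-1}]}}

```text
time_s: 16.15
tcp_pos: [0.5506, 0.1125, 0.1119]
eef_rot: [179.9, 0.2, -12.7]
contact_force: [-6.8, 1.1, 12.7]
gripper_width: 0.0533
```

Call:
{"method": "step_arm", "body": {"increments": [{"tx":1,"ty":-0.2,"tz":0,"ax":0,"ay":0,"az":0,"claw":-1},{"tx":0,"ty":0,"tz":0,"ax":0,"ay":0,"az":0,"claw":-1}]}}

```text
time_s: 16.35
tcp_pos: [0.5515, 0.1123, 0.1119]
eef_rot: [179.9, 0.2, -12.7]
contact_force: [-7.9, 0.7, 13.6]
gripper_width: 0.0535
```

Call:
{"method": "step_arm", "body": {"increments": [{"tx":1,"ty":-0.2,"tz":0,"ax":0,"ay":0,"az":0,"claw":-1},{"tx":0,"ty":0,"tz":0,"ax":0,"ay":0,"az":0,"claw":-1}]}}

```text
time_s: 16.55
tcp_pos: [0.5525, 0.1121, 0.1119]
eef_rot: [179.9, 0.2, -12.7]
contact_force: [-8.3, 1.3, 13.5]
gripper_width: 0.0539
```

Call:
{"method": "step_arm", "body": {"increments": [{"tx":1,"ty":-0.2,"tz":0,"ax":0,"ay":0,"az":0,"claw":-1},{"tx":0,"ty":0,"tz":0,"ax":0,"ay":0,"az":0,"claw":-1}]}}

```text
time_s: 16.75
tcp_pos: [0.5535, 0.1119, 0.1119]
eef_rot: [179.9, 0.2, -12.7]
contact_force: [-8.4, 0.4, 13.0]
gripper_width: 0.0535
```

Call:
{"method": "step_arm", "body": {"increments": [{"tx":1,"ty":-0.2,"tz":0,"ax":0,"ay":0,"az":0,"claw":-1},{"tx":0,"ty":0,"tz":0,"ax":0,"ay":0,"az":0,"claw":-1}]}}

```text
time_s: 16.95
tcp_pos: [0.5545, 0.1117, 0.1119]
eef_rot: [179.9, 0.2, -12.7]
contact_force: [-8.2, 0.8, 12.8]
gripper_width: 0.0538
```

Call:
{"method": "step_arm", "body": {"increments": [{"tx":1,"ty":-0.2,"tz":0,"ax":0,"ay":0,"az":0,"claw":-1},{"tx":0,"ty":0,"tz":0,"ax":0,"ay":0,"az":0,"claw":-1}]}}

```text
time_s: 17.15
tcp_pos: [0.5551, 0.1116, 0.1119]
eef_rot: [179.9, 0.3, -12.7]
contact_force: [-10.1, 2.3, 15.4]
gripper_width: 0.0537
```

Call:
{"method": "step_arm", "body": {"increments": [{"tx":1,"ty":-0.2,"tz":0,"ax":0,"ay":0,"az":0,"claw":-1},{"tx":0,"ty":0,"tz":0,"ax":0,"ay":0,"az":0,"claw":-1}]}}

```text
time_s: 17.35
tcp_pos: [0.5552, 0.1115, 0.1119]
eef_rot: [179.9, 0.4, -12.7]
contact_force: [-15.1, 4.1, 17.6]
gripper_width: 0.0534
```

```bash
python3 - <<'E'
from h import *
a=cap("top");b=cap("scene")
A=cv2.resize(a["image"][145:205,255:315],(540,540),interpolation=cv2.INTER_CUBIC)
B=cv2.resize(b["image"][215:260,285:330],(540,540),interpolation=cv2.INTER_CUBIC)
cv2.imwrite("pics/crop5.png",cv2.resize(np.hstack([A,B]),(800,400)))
E
```

```text
(no output)
```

View pics/crop5.png

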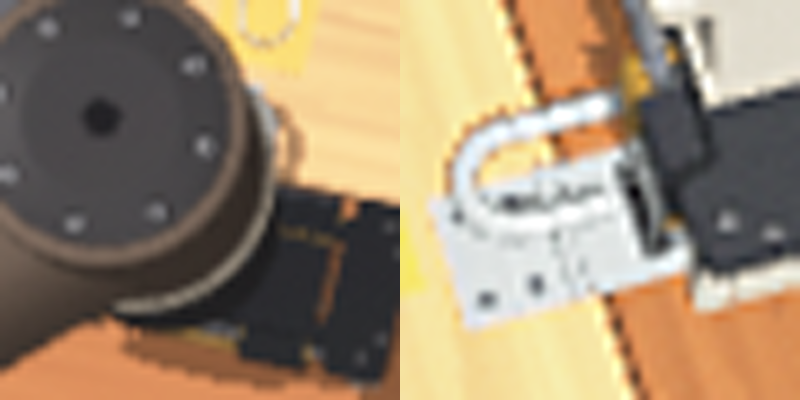

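The scene crop shows the open shackle with its free leg end at (630,215), ahead of the staple. The staple is against the body's face, as the force rise confirms. I'll back off about 3.5 mm and then lift gently.

Call:
{"method": "step_arm", "body": {"increments": [{"tx":-2.5,"ty":0.5,"tz":0,"ax":0,"ay":0,"az":0,"claw":-1},{"tx":-2,"ty":0.4,"tz":0,"ax":0,"ay":0,"az":0,"claw":-1},{"tx":0,"ty":0,"tz":0,"ax":0,"ay":0,"az":0,"claw":-1}]}}

```text
time_s: 17.75
tcp_pos: [0.554, 0.1124, 0.1119]
eef_rot: [180.0, 0.0, -12.6]
contact_force: [-0.1, -1.1, 5.9]
gripper_width: 0.0537
```

Call:
{"method": "step_arm", "body": {"increments": [{"tx":0,"ty":0,"tz":2,"ax":0,"ay":0,"az":0,"claw":-1},{"tx":0,"ty":0,"tz":2,"ax":0,"ay":0,"az":0,"claw":-1},{"tx":0,"ty":0,"tz":2,"ax":0,"ay":0,"az":0,"claw":-1},{"tx":0,"ty":0,"tz":0,"ax":0,"ay":0,"az":0,"claw":-1}], "newtons": 40}}

```text
time_s: 18.15
tcp_pos: [0.5541, 0.1126, 0.1176]
eef_rot: [180.0, 0.1, -12.7]
contact_force: [-0.6, -0.3, -5.1]
gripper_width: 0.0537
```

Call:
{"method": "step_arm", "body": {"increments": [{"tx":-2,"ty":0.4,"tz":0,"ax":0,"ay":0,"az":0,"claw":-1},{"tx":0,"ty":0,"tz":5,"ax":0,"ay":0,"az":0,"claw":-1},{"tx":0,"ty":0,"tz":5,"ax":0,"ay":0,"az":0,"claw":-1},{"tx":0,"ty":0,"tz":0,"ax":0,"ay":0,"az":0,"claw":-1}]}}

```text
time_s: 18.55
tcp_pos: [0.5532, 0.1134, 0.1291]
eef_rot: [-179.9, -0.1, -12.6]
contact_force: [-0.8, -0.4, -5.8]
gripper_width: 0.0537
```

Call:
{"method": "step_arm", "body": {"increments": [{"tx":0,"ty":0,"tz":5,"ax":0,"ay":0,"az":0,"claw":-1},{"tx":0,"ty":0,"tz":5,"ax":0,"ay":0,"az":0,"claw":-1},{"tx":0,"ty":0,"tz":0,"ax":0,"ay":0,"az":0,"claw":-1}]}}

```text
time_s: 18.85
tcp_pos: [0.5531, 0.1133, 0.139]
eef_rot: [-179.9, -0.1, -12.6]
contact_force: [0.5, 0.1, -4.7]
gripper_width: 0.0537
```

Call:
{"method": "step_arm", "body": {"increments": [{"tx":0,"ty":0,"tz":8,"ax":0,"ay":0,"az":0,"claw":-1},{"tx":0,"ty":0,"tz":15,"ax":0,"ay":0,"az":0,"claw":-1},{"tx":0,"ty":0,"tz":20,"ax":0,"ay":0,"az":0,"claw":-1},{"tx":0,"ty":0,"tz":20,"ax":0,"ay":0,"az":0,"claw":-1},{"tx":0,"ty":0,"tz":20,"ax":0,"ay":0,"az":0,"claw":-1},{"tx":0,"ty":0,"tz":20,"ax":0,"ay":0,"az":0,"claw":-1},{"tx":0,"ty":0,"tz":15,"ax":0,"ay":0,"az":0,"claw":-1},{"tx":0,"ty":0,"tz":7,"ax":0,"ay":0,"az":0,"claw":-1},{"tx":0,"ty":0,"tz":0,"ax":0,"ay":0,"az":0,"claw":-1},{"tx":0,"ty":0,"tz":0,"ax":0,"ay":0,"az":0,"claw":-1}]}}

```text
time_s: 19.85
tcp_pos: [0.552, 0.113, 0.2622]
eef_rot: [180.0, 0.1, -12.6]
contact_force: [-0.2, 0.8, -6.6]
gripper_width: 0.0534
```

```bash
python3 - <<'E'
from h import *
b=cap("scene");cv2.imwrite("pics/end.png",cv2.resize(b["image"][110:310,200:440],None,fx=3,fy=3,interpolation=cv2.INTER_CUBIC))
s=r.get_state();print(s["tcp_pos"],s["eef_rot"],s["contact_force"],s["moment"],s["gripper_width"])
E
```

```text
[0.55193938 0.11289296 0.26188377] [ 1.79949281e+02  8.68400609e-02 -1.26441570e+01] [-0.69349214 -0.02008009 -5.24235177] [0.01629709 0.01893352 0.06667941] 0.05390292063726827
```

View pics/end.png

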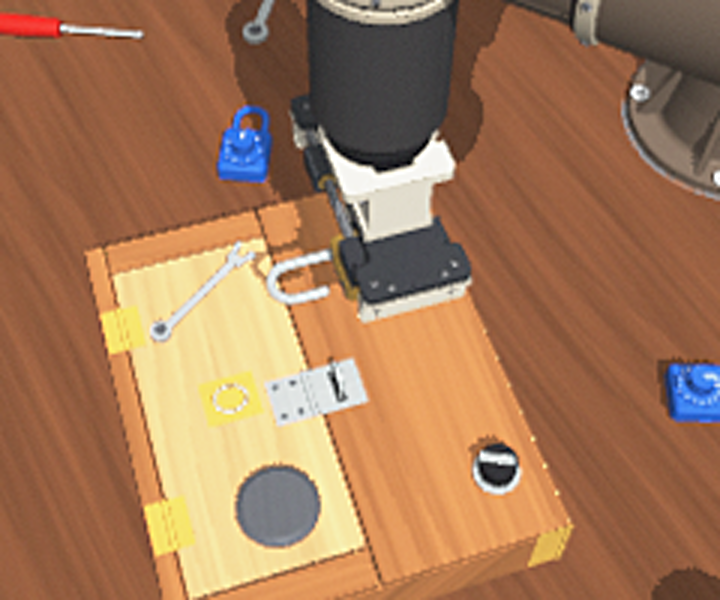

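The lock is held up level with its shackle open: the free leg end at (327,292) stands off the body. The staple at (337,382) is empty, and the other things in view look untouched. I'm handing the job in.

```bash
python3 -c "
from plant import r
print(r.close_job())"
```

```text
the job is handed in; nothing more can be done
None
```

The padlock is open, off the staple and held up level, dial on top, about 15 cm over the locker's top. I handed the job in at about 20 s.

**What I did:**
- **Dial:** I turned it clockwise five clicks in two grips. The first turn of 90° left it one click short.
- **Opening:** I gripped the body, turned it straight again and pulled it to the end stop, which I felt at about 22 N.
- **Unhooking:** I pushed the body forward until its face touched the staple, backed off about 2 mm and lifted it straight up. The only force on the way up was the lock's weight, about 5 N.

**Last checks:**
- The tool was level to within 0.1°, 150 mm above its height when gripping the lock, with the fingers steady at 54 mm.
- The last picture shows the shackle open, the staple empty and, as far as it shows, the other things where they were. The brass union was hidden behind the arm, so I did not check it. The mug, burner ring and most of the table to the right were outside the picture.

**What disagreed:**
- My computed angles for the dial line were about 7–16° off a whole click, so I judged the last click by eye from a crop. The shackle sliding out confirmed it.
- Turning the dial swung the lock by about 7°, which I corrected before pulling.

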